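# Seal the open oil bottle in the bottle keeper

## Task

The amber oil bottle is open and full: without lifting or tipping it, slide it along the surface into the V-shaped cradle of the bottle keeper, under the raised red sealing sleeve. Then push the sleeve's black palm pad down until the sleeve is fully home over the bottle's neck, and leave it so. Leave the green bottle and everything else where they stand.

Things in the scene. Friction and masses are not known exactly. Their poses are not given: they have to be found in the camera images.
- keeper: The bottle keeper, a stand fixed to the surface. Origin: on the surface, straight under the axis of the sealing sleeve, where the centre of a bottle pushed fully into the cradle stands. z is up. The cradle opens towards its -x: bottles slide in along its +x, on the work surface itself. A steel column, 22 mm in diameter, 225 mm tall, stands at x = +78 mm.
- apex (a point): Point of the V-shaped cradle, on the surface, 42 mm along the keeper's +x from its origin. Two black bars, 28 mm high and 14 mm thick, form a V of 120 degrees: their inner faces meet here and each runs 75 mm towards the keeper's -x and to +y or -y, so that a bottle of 36 mm radius touching both is centred under the sleeve.
- head (a joint): Height of the sealing head on the column: 0 fully raised, growing as it goes down, 0.050 m at its lower stop (fully home). Starts at 0 to 0.008. It has no spring: friction of about 6 N keeps it where it is left, and a downward push of 5 to 10 N moves it.
- pad (a point): Centre of the top face of the head's black round palm pad, 42 mm in diameter, straight over the sleeve axis. 222 mm above the surface when fully raised, 172 mm when home. The head's bracket, 14 mm thick, runs from under the pad to the column, 78 mm towards the keeper's +x.
- mouth (a point): Centre of the lower edge of the red sealing sleeve, a cup open downwards, 40 mm long, 35 mm deep, 35 mm bore, the lowest 10 mm flaring to a 44 mm mouth (52 mm outside). 150 mm above the surface when fully raised, 100 mm when home, with 28 mm of the bottle's neck inside. Moves with the head.
- oil: The amber glass bottle with a white paper band, open, about 0.36 kg. Round: body 72 mm in diameter up to 68 mm height, conical shoulder up to 88 mm, straight neck 30 mm in diameter up to the top at 128 mm. Origin: centre of its underside; z is up. Pushed below about 45 mm height it slides and does not tip.
- oil_top (a point): Centre of the amber bottle's top, 128 mm above its underside.
- vinegar: The green glass bottle of the same shape and size, a bystander. Origin: centre of its underside.
- tostonera: Yellow plastic plantain press lying shut, plates 150 x 110 mm, 38 mm high, with handles 65 mm long beyond the plates towards its -x. Origin: centre of its underside. A bystander.
- mug: Blue mug, 80 mm in diameter, 90 mm tall, handle at its +y. Origin: centre of its underside. A bystander.
- salt: Glass salt jar with a steel cap, 60 mm in diameter, 85 mm tall. Origin: centre of its underside. A bystander.
- tin: Red tin, 68 mm in diameter, 100 mm tall. Origin: centre of its underside. A bystander.
Mind the look-alikes: they are no part of the job. What is meant by the oil is not yellow, and is the smaller of those in its own colour.

How it is judged:
By the outcome, as a careful person would: the job done as asked, in the order asked, and still so for the second after the job is handed in, with the robot touching nothing.
It also fails if it takes over 45 s, if anything falls off the work surface, if the arm or the gripper's body presses on something with over 40 N, if the wrist force passes 120 N, or if a joint passes its speed limit or range.

## Robot

A 6-joint arm with a two-finger parallel gripper is mounted at the origin on the work surface. World frame = base frame: x ahead of the robot, y to its left, z up, the work surface at z = 0. Lengths are in m, angles in rad, forces in N, time in s.
With the tool pointing down it reaches from about 0.15 to 0.775 m from the base axis. Payload 6.1 kg.
Tool frame: the origin (TCP) lies midway between the tips of the shut fingers; the grasp point (between the pads) lies 19 mm behind it; z points along the fingers, y is the line along which they close (so a half turn about z gives the same grasp; the last joint's range is limited). The gripper opens to 85 mm and grips with 20 to 120 N. Pads are 22 mm wide; open, the fingers measure 114 mm over their backs; the gripper's body (76 mm by 85 mm) begins 54 mm behind the grasp point. The pads swing forward as they close: fully open they stand 13 mm farther back than shut.
Start: joints at [-1.136, 0.126, -0.04, 1.405, 0, 1.571], TCP at [0.221, -0.476, 0.231] pointing down, gripper open.
Joint ranges: [-2.72, 2.72], [-0.95, 1.95], [-1.27, 1.35], [-1.78, 2.02], [-1.46, 1.47], [-3.14, 3.14]. Speed limits (rad/s): [2.39, 2.39, 3.01, 3.14, 3.14, 3.14].

## Interface

Orientations are given as a unit quaternion [x, y, z, w].
In Python, from workcell import status, capture, hand_in gives the robot as it stands. The module is installed in compiled form; this text tells all that it offers.
- The arm moves only by the shell command python3 -m handwheel 'ROWS' [FORCE]. ROWS is JSON, a list of rows, each a list of 7 numbers: the shift along the world's x, y, z in units of 25 mm (1.0 is 25 mm), then the turn, a rotation vector about the world's x, y, z in units of 180 degrees (1.0 is 180 degrees), then the opening, from -1 (shut) to 1 (fully open). A call has 1 to 10 rows; each row shifts and turns the commanded pose from where the row before left it; what a row does not reach is not made up. A row lasts 1/10 s, in which the tool goes at most 50 mm and 8.59 degrees, less where a joint would pass 70% of its speed; a pose out of reach is approached as far as the arm can. A call with a number of a shift or a turn outside -1 to 1 is refused whole. A call with a gripper value outside its range is refused whole. The fingers move at their own pace and stop on an object; FORCE is the grip in N (left out, the last holds). Time passes only in rows, so rows that do not move let the fingers close. It gives the time, the measured TCP pose, the force, the opening and the grip force at its end, in the units of the state.
- status.sense(): the state, without advancing time (a new reading comes with each control period).
- capture(name): name is "scene" or "side" or "wrist"; returns a dict with "frame" (480x640x3 uint8, red, green, blue), "K" (3x3 intrinsics, pixels), "extrinsics" (4x4, takes a point from camera to world coordinates). Camera axes: x right, y up, looking along -z (the intrinsics and any distortion apply to the point x, -y, -z); pixel columns grow to the right and rows downward; lengths in m; the calibration is good to about 2 mm. A picture is of the moment at which its call begins. There is no depth.
- hand_in(): hands the job in; it is judged then, once.
The state is a dict: "t": time; "qpos": joint angles; "dq": joint speeds; "tau": joint torques, N m; "position": TCP position; "ee_rot": TCP orientation; "wrist_force": force on the tool from outside, world axes, zero at the start; "ft_torque": the same for the moment, N m; "grip_width": finger opening in m; "grasp_force": force on a finger pad.
Only numpy, scipy, OpenCV 4.12 (cv2) and the standard library are available. Lean on these libraries where they do the work, as an engineer would, in place of code of your own. Each camera call takes 0.05 s, during which the arm holds its last target. There are 200 camera calls.

## Working session

There is one attempt and no reset: what is moved stays moved. The work goes in short steps, Python scripts to look and compute and a shell command to move; the robot and the scene stay as the last step left them, time stands still between calls to the robot, and variables do not carry over. Pictures are saved under pics/ and viewed, at most 11 in all, crops included, and the job is handed in when it is done.

```bash
mkdir -p pics; cat > h.py <<'E'
import numpy as np,cv2
from workcell import status,capture,hand_in
def snap(n,f):
    c=capture(n); cv2.imwrite(f'pics/{f}.png',c['frame'][:,:,::-1]); np.savez(f'pics/{f}.npz',K=c['K'],E=c['extrinsics']); return c
def ray(f,u,v):
    d=np.load(f'pics/{f}.npz'); p=np.linalg.inv(d['K'])@[u,v,1]; E=d['E']
    r=E[:3,:3]@[p[0],-p[1],-p[2]]; return E[:3,3],r/np.linalg.norm(r)
def at(f,u,v,z):
    o,r=ray(f,u,v); return (o+r*(z-o[2])/r[2]).round(4)
def tri(*a):
    A=0;b=0
    for x in a:
        o,r=ray(*x); P=np.eye(3)-np.outer(r,r); A=A+P; b=b+P@o
    return np.linalg.solve(A,b).round(4)
def proj(f,p):
    d=np.load(f'pics/{f}.npz'); E=d['E']; q=E[:3,:3].T@(np.array(p)-E[:3,3]); q=d['K']@[q[0],-q[1],-q[2]]; return (q[:2]/q[2]).round(1)
E
python3 -c "
from h import *
for n in ['scene','side']:
    c=snap(n,n+'0'); print([k for k in c], c['extrinsics'].round(3).tolist(),c['K'].tolist())
print(status.sense())"
```

```text
['frame', 'K', 'extrinsics'] [[0.882, -0.357, 0.309, 0.989], [0.472, 0.678, -0.564, -0.707], [-0.008, 0.643, 0.766, 1.095], [0.0, 0.0, 0.0, 1.0]] [[565.0553293316106, 0.0, 325.50583793795715], [0.0, 565.0553293316106, 232.50584162407367], [0.0, 0.0, 1.0]]
['frame', 'K', 'extrinsics'] [[-0.678, 0.543, -0.496, -0.095], [-0.735, -0.497, 0.461, 0.615], [0.004, 0.677, 0.736, 1.164], [0.0, 0.0, 0.0, 1.0]] [[620.8772548462551, 0.0, 316.8716290086965], [0.0, 620.8772548462551, 244.75979467519423], [0.0, 0.0, 1.0]]
{'t': 0.1, 'qpos': array([-1.13599730e+00,  1.26334696e-01, -4.04787939e-02,  1.40537395e+00,
        3.02508258e-05,  1.57080314e+00]), 'dq': array([ 0.00037617, -0.0020626 ,  0.00425124,  0.00019522, -0.00016324,
        0.00082662]), 'tau': array([ 1.41010023e-03, -4.36904132e+01,  3.53606093e+01,  1.37026812e-02,
        1.51597851e-04,  8.90745355e-06]), 'position': array([ 0.22100808, -0.4758357 ,  0.23061136]), 'ee_rot': array([ 9.76462153e-01,  2.15687692e-01, -1.35258526e-04, -6.82447348e-04]), 'wrist_force': array([0.27340169, 0.25716797, 0.32777615]), 'ft_torque': array([ 0.0738883 ,  0.00230323, -0.03712324]), 'grasp_force': 0.0, 'grip_width': 0.08507428738497408}
```

View pics/scene0.png

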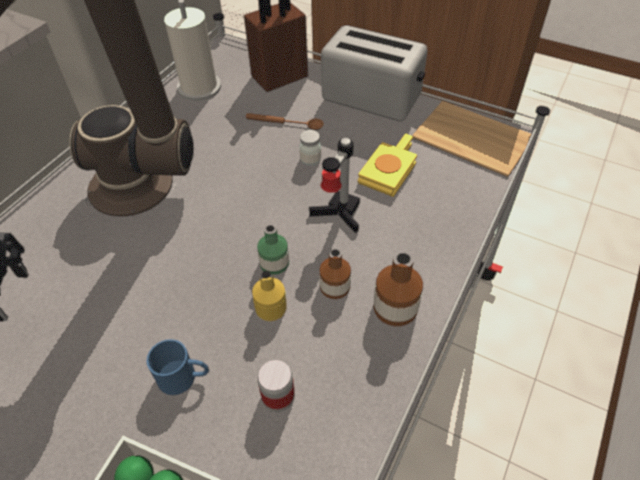

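View pics/side0.png

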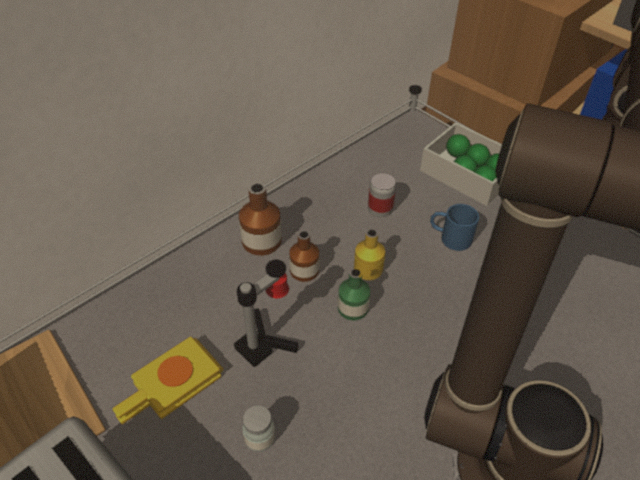

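The small amber bottle is the oil: scene (335,275), side (304,258). The big amber and yellow bottles are look-alikes. The keeper's pad is at about scene (331,165) and side (276,268). I'll enlarge both views.

```bash
python3 -c "
from h import *
a=cv2.imread('pics/scene0.png')[130:330,240:440]; b=cv2.imread('pics/side0.png')[220:380,215:415]
cv2.imwrite('pics/ca.png',cv2.resize(a,None,fx=3,fy=3,interpolation=cv2.INTER_CUBIC))
cv2.imwrite('pics/cb.png',cv2.resize(b,None,fx=3.5,fy=3.5,interpolation=cv2.INTER_CUBIC))"
```

```text
(no output)
```

View pics/ca.png

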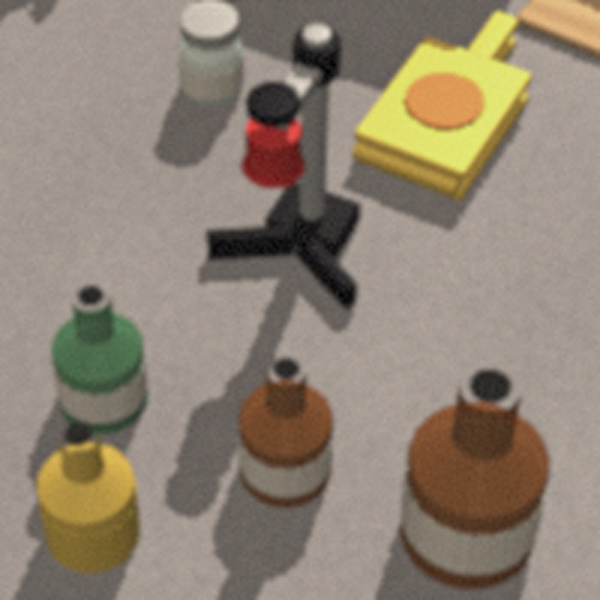

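View pics/cb.png

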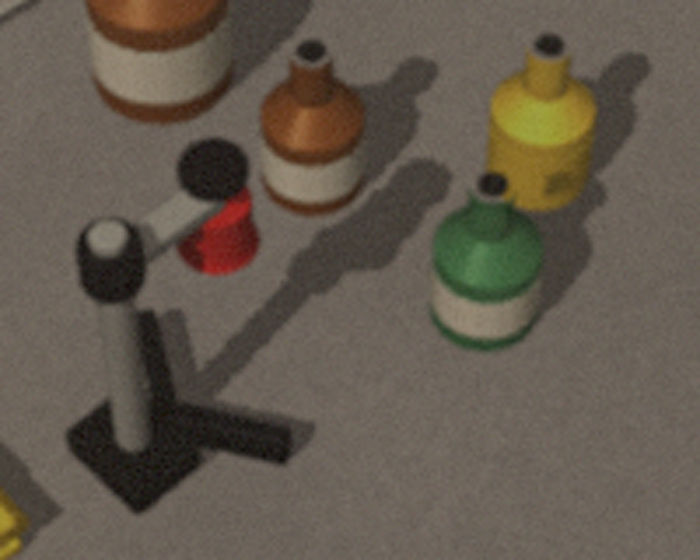

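```bash
python3 -c "
from h import *
S=lambda u,v:('scene0',240+u/3,130+v/3); D=lambda u,v:('side0',215+u/3.5,220+v/3.5)
for n,s,d in [('oil',(287,369),(312,51)),('pad',(274,101),(212,168)),('col',(318,36),(108,240)),('vin',(91,296),(492,186)),('yel',(79,434),(549,45)),('colbase',(313,217),(130,447))]:
    p=tri(S(*s),D(*d)); print(n,p,proj('scene0',p)-S(*s)[1:],proj('side0',p)-D(*d)[1:])
print('big',tri(S(491,384),('side0',257,188)))
for n,u,v,z in [('barL end',208,245,.028),('barR end',345,300,.028),('apex',300,245,.028)]: print(n,at(*S(u,v),z))
for u,v in [(290,433),(170,330)]: print(at(*D(u,v),.028))
print('salt',tri(('scene0',310,137),('side0',257.5,418)))
print('mug',at('scene0',171,358,.09))
"
```

```text
oil [ 0.6458 -0.0346  0.1274] [-0.06666667  0.        ] [-0.04285714  0.02857143]
pad [0.5512 0.1255 0.2173] [ 0.06666667 -0.06666667] [0.02857143 0.        ]
col [0.5484 0.2034 0.2202] [-0.1  0. ] [-0.15714286 -0.07142857]
vin [ 0.4838 -0.0407  0.1267] [ 0.26666667 -0.06666667] [0.32857143 0.05714286]
yel [ 0.5438 -0.1538  0.1276] [ 0.16666667 -0.06666667] [0.14285714 0.04285714]
colbase [0.5489 0.2048 0.0138] [ 0.46666667 -0.13333333] [0.55714286 0.18571429]
big [ 0.7934 -0.0195  0.182 ]
barL end [0.4898 0.1215 0.028 ]
barR end [0.6196 0.1207 0.028 ]
apex [0.5588 0.1578 0.028 ]
[0.4831 0.1311 0.028 ]
[0.5941 0.1359 0.028 ]
salt [0.3827 0.32   0.0822]
mug [ 0.4673 -0.3908  0.09  ]
```

```bash
python3 -c "
from h import *
from scipy.spatial.transform import Rotation as R
print('tin',tri(('scene0',276,374),('side0',382.5,183)))
s=status.sense(); R0=R.from_quat(s['ee_rot'])
for H in (90,100,105):
  for th in (45,55):
    h,t=np.radians([H,th]); z=np.array([np.sin(t)*np.cos(h),np.sin(t)*np.sin(h),-np.cos(t)])
    for sg in (1,-1):
        y=sg*np.array([np.sin(h),-np.cos(h),0]); T=R.from_matrix(np.c_[np.cross(y,z),y,z])
        # yaw first, then tilt about horizontal axis
        yaw0=np.degrees(np.arctan2(*R0.as_matrix()[[1,0],1])); yw=np.degrees(np.arctan2(y[1],y[0]))
        print(H,th,sg,'rv/180',((T*R0.inv()).as_rotvec()/np.pi).round(3),'yaw',round(yw-yaw0,1))
"
```

```text
tin [ 0.6688 -0.3255  0.0956]
90 45 1 rv/180 [ 0.222 -0.142  0.342] yaw 65.1
90 45 -1 rv/180 [ 0.158  0.249 -0.6  ] yaw 245.1
90 55 1 rv/180 [ 0.271 -0.173  0.332] yaw 65.1
90 55 -1 rv/180 [ 0.193  0.303 -0.581] yaw 245.1
100 45 1 rv/180 [ 0.237 -0.124  0.394] yaw 75.1
100 45 -1 rv/180 [ 0.132  0.254 -0.549] yaw -104.9
100 55 1 rv/180 [ 0.29  -0.152  0.383] yaw 75.1
100 55 -1 rv/180 [ 0.161  0.31  -0.532] yaw -104.9
105 45 1 rv/180 [ 0.245 -0.115  0.42 ] yaw 80.1
105 45 -1 rv/180 [ 0.119  0.257 -0.523] yaw -99.9
105 55 1 rv/180 [ 0.299 -0.14   0.408] yaw 80.1
105 55 -1 rv/180 [ 0.146  0.313 -0.507] yaw -99.9
```

```bash
python3 -m handwheel '[[0.88,0.7,0,0,0,0,0.18],[0.88,0.7,0,0,0,0,0.18],[0.88,0.7,0,0,0,0,0.18],[0.88,0.7,0,0,0,0,0.18],[0.88,0.7,0,0,0,0,0.18],[0.88,0.7,0,0,0,0,0.18],[0.88,0.7,0,0,0,0,0.18],[0.88,0.7,0,0,0,0,0.18],[0.88,0.7,0,0,0,0,0.18],[0.88,0.7,0,0,0,0,0.18]]'
python3 -m handwheel '[[0.7,0.6,0,0.022,-0.0115,0.0324,0.18],[0.7,0.6,0,0.022,-0.0115,0.0324,0.18],[0.7,0.6,0,0.022,-0.0115,0.0324,0.18],[0.7,0.6,0,0.022,-0.0115,0.0324,0.18],[0.7,0.6,0,0.022,-0.0115,0.0324,0.18],[0.7,0.6,0,0.022,-0.0115,0.0324,0.18],[0.7,0.6,0,0.022,-0.0115,0.0324,0.18],[0.7,0.6,0,0.022,-0.0115,0.0324,0.18],[0.7,0.6,0,0.022,-0.0115,0.0324,0.18],[0.7,0.6,0,0.022,-0.0115,0.0324,0.18]]'
cat >> h.py <<'E'
def ori(H,th):
    from scipy.spatial.transform import Rotation as R
    s=status.sense(); h,t=np.radians([H,th]); z=np.array([np.sin(t)*np.cos(h),np.sin(t)*np.sin(h),-np.cos(t)]); y=np.array([np.sin(h),-np.cos(h),0])
    T=R.from_matrix(np.c_[np.cross(y,z),y,z]); print('t',s['t'],'q',s['qpos'].round(3),'pos',s['position'].round(4),'rv/180 to go',((T*R.from_quat(s['ee_rot']).inv()).as_rotvec()/np.pi).round(4),'w',s['grip_width'],'F',s['wrist_force'].round(1))
E
python3 -c "
from h import *; ori(100,50)"
```

```text
t: 1.1
position: [0.4418, -0.3002, 0.2309]
ee_rot: [0.976, 0.216, -0.0, -0.0]
wrist_force: [0.3, -0.3, -0.4]
grip_width: 0.0502
grasp_force: 0.0
t: 2.1
position: [0.6166, -0.1508, 0.2311]
ee_rot: [0.679, 0.637, 0.235, -0.279]
wrist_force: [0.7, -0.5, -0.3]
grip_width: 0.0505
grasp_force: 0.0
t 2.1 q [-0.51   0.663  0.528  1.897  0.612  0.975] pos [ 0.6166 -0.1508  0.2311] rv/180 to go [ 0.0427 -0.0223  0.0638] w 0.05052542611242845 F [ 0.7 -0.5 -0.3]
```

```bash
python3 -m handwheel '[[0.56,0.4,0,0.0214,-0.011,0.032,0.18],[0.56,0.4,0,0.0214,-0.011,0.032,0.18],[0.56,0.4,-0.8,0,0,0,0.18],[0,0,-0.8,0,0,0,0.18],[0,0.1,-0.8,0,0,0,0.18],[0,0,-0.8,0,0,0,0.18],[0,0,0,0,0,0,0.18]]'
python3 -c "
from h import *; ori(100,50); snap('scene','s1'); snap('side','d1')
a=cv2.imread('pics/s1.png')[150:400,200:450]; b=cv2.imread('pics/d1.png')[150:400,200:450]
cv2.imwrite('pics/m1.png',cv2.resize(np.hstack([a,b]),None,fx=1.6,fy=1.6,interpolation=cv2.INTER_CUBIC))"
```

```text
t: 2.8
position: [0.6488, -0.1079, 0.1351]
ee_rot: [0.59, 0.692, 0.272, -0.315]
wrist_force: [-0.8, -0.5, -0.8]
grip_width: 0.0501
grasp_force: 0.0
t 2.8 q [-0.449  0.809  0.507  1.849  0.674  0.753] pos [ 0.6488 -0.1079  0.1351] rv/180 to go [0.0041 0.0024 0.0054] w 0.05007774713151442 F [-0.8 -0.5 -0.8]
```

View pics/m1.png

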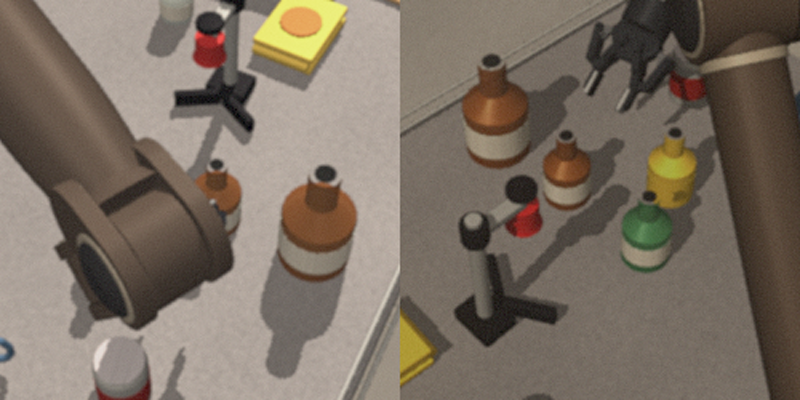

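The fork, about 50 mm open, stands behind the oil bottle (right half, fingertips around (605,95), bottle (567,175)). The wrist is near the tin, so I'll come down diagonally.

```bash
python3 -m handwheel '[[0.05,0.24,-0.74,0,0,0,0.18],[0.05,0.24,-0.74,0,0,0,0.18],[0.05,0.24,-0.74,0,0,0,0.18],[0.05,0.24,-0.74,0,0,0,0.18],[0.05,0.24,-0.74,0,0,0,0.18],[0,0,0,0,0,0,0.18]]'
python3 -c "
from h import *; ori(100,50); snap('scene','s2'); snap('side','d2')
a=cv2.imread('pics/s2.png')[150:400,200:450]; b=cv2.imread('pics/d2.png')[150:400,200:450]
cv2.imwrite('pics/m2.png',cv2.resize(np.hstack([a,b]),None,fx=1.6,fy=1.6,interpolation=cv2.INTER_CUBIC))"
```

```text
t: 3.5
position: [0.6555, -0.0777, 0.045]
ee_rot: [0.589, 0.693, 0.273, -0.314]
wrist_force: [-0.4, 0.6, 0.3]
grip_width: 0.05
grasp_force: 0.0
t 3.5 q [-0.409  0.828  0.347  1.64   0.695  0.797] pos [ 0.6555 -0.0777  0.045 ] rv/180 to go [0.0045 0.0034 0.0053] w 0.05004080434068168 F [-0.4  0.6  0.3]
```

View pics/m2.png

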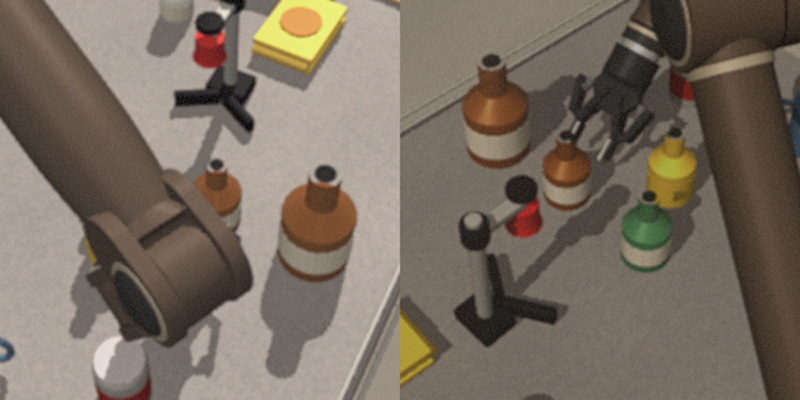

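```bash
python3 -m handwheel '[[0,0.05,-0.45,0,0,0,0.18],[0,0.05,-0.45,0,0,0,0.18],[-0.02,0.12,0,0,0,0,0.18],[-0.02,0.12,0,0,0,0,0.18],[-0.02,0.12,0,0,0,0,0.18],[-0.04,0.12,0,0,0,0,0.18],[-0.07,0.12,0,0,0,0,0.18],[-0.07,0.12,0,0,0,0,0.18],[-0.1,0.18,0,0,0,0,0.18],[-0.1,0.18,0,0,0,0,0.18]]'
python3 -c "
from h import *; ori(100,50); snap('scene','s3'); snap('side','d3')
a=cv2.imread('pics/s3.png')[150:400,200:450]; b=cv2.imread('pics/d3.png')[150:400,200:450]
cv2.imwrite('pics/m3.png',cv2.resize(np.hstack([a,b]),None,fx=1.6,fy=1.6,interpolation=cv2.INTER_CUBIC))"
```

```text
t: 4.6
position: [0.6451, -0.0487, 0.0237]
ee_rot: [0.589, 0.693, 0.273, -0.312]
wrist_force: [0.8, -2.4, 0.9]
grip_width: 0.0503
grasp_force: 1.2
t 4.6 q [-0.378  0.792  0.235  1.538  0.712  0.832] pos [ 0.6451 -0.0487  0.0237] rv/180 to go [0.0048 0.0043 0.0057] w 0.050308380101559434 F [ 0.8 -2.4  0.9]
```

View pics/m3.png

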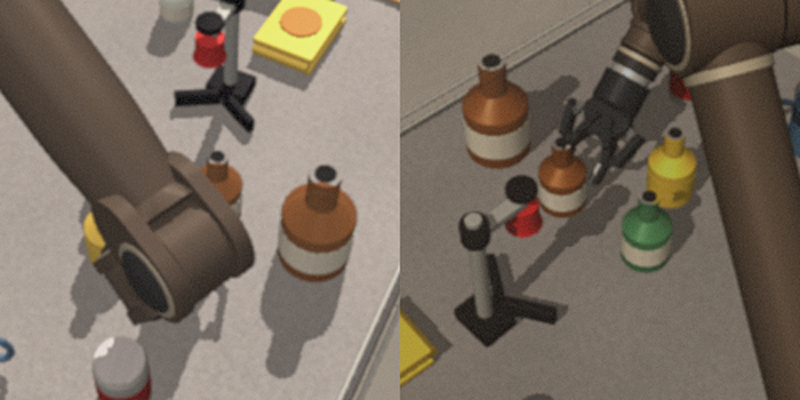

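```bash
python3 -c "
from h import *
print(tri(('s3',335.6,248.1),('d3',301.3,239.4)))
# template tracking of the keeper/oil top in the side view, for later
a=cv2.imread('pics/side0.png',0); t=a[224:246,292:316]
for f in ('d2','d3'):
    m=cv2.matchTemplate(cv2.imread(f'pics/{f}.png',0)[200:300,230:340],t,cv2.TM_CCOEFF_NORMED); print(f,cv2.minMaxLoc(m)[1::2], np.array(cv2.minMaxLoc(m)[3])+[230,200]-[292,224])
"
```

```text
[ 0.6394 -0.021   0.1258]
d2 (0.6100925207138062, (62, 24)) [0 0]
d3 (0.5955840945243835, (33, 50)) [-29  26]
```

```bash
python3 -m handwheel '[[-0.15,0.22,0,0,0,0,0.18],[-0.19,0.27,0,0,0,0,0.18],[-0.19,0.27,0,0,0,0,0.18],[-0.19,0.27,0,0,0,0,0.18],[-0.19,0.27,0,0,0,0,0.18],[-0.19,0.27,0,0,0,0,0.18],[-0.19,0.27,0,0,0,0,0.18],[-0.19,0.27,0,0,0,0,0.18],[-0.19,0.27,0,0,0,0,0.18],[-0.12,0.17,0,0,0,0,0.18]]'
python3 -c "
from h import *; ori(100,50)"
```

```text
t: 5.7
position: [0.5997, 0.0156, 0.0236]
ee_rot: [0.589, 0.693, 0.273, -0.313]
wrist_force: [1.2, -2.4, 1.7]
grip_width: 0.0506
grasp_force: 1.5
t 5.7 q [-0.314  0.663  0.005  1.387  0.742  0.908] pos [0.5997 0.0156 0.0236] rv/180 to go [0.0047 0.004  0.0055] w 0.05055222257121161 F [ 1.2 -2.4  1.7]
```

```bash
python3 -m handwheel '[[-0.15,0.22,0,0,0,0,0.18],[-0.19,0.27,0,0,0,0,0.18],[-0.19,0.27,0,0,0,0,0.18],[-0.19,0.27,0,0,0,0,0.18],[-0.19,0.27,0,0,0,0,0.18],[-0.19,0.27,0,0,0,0,0.18],[-0.19,0.27,0,0,0,0,0.18],[-0.19,0.27,0,0,0,0,0.18],[-0.1,0.2,0,0,0,0,0.18]]'
python3 -c "
from h import *; ori(100,50); snap('scene','s4'); snap('side','d4')
a=cv2.imread('pics/s4.png')[130:280,280:430]; b=cv2.imread('pics/d4.png')[220:370,210:360]
cv2.imwrite('pics/m4.png',cv2.resize(np.hstack([a,b]),None,fx=2.6,fy=2.6,interpolation=cv2.INTER_CUBIC))"
```

```text
t: 6.6
position: [0.5601, 0.0733, 0.0236]
ee_rot: [0.589, 0.693, 0.273, -0.313]
wrist_force: [0.6, -2.3, 2.7]
grip_width: 0.0504
grasp_force: 1.7
t 6.6 q [-0.244  0.558 -0.171  1.256  0.772  0.995] pos [0.5601 0.0733 0.0236] rv/180 to go [0.0048 0.0039 0.0055] w 0.05041609941560039 F [ 0.6 -2.3  2.7]
```

View pics/m4.png

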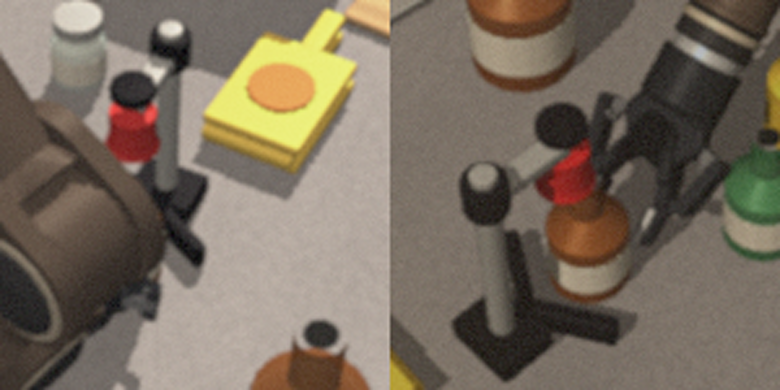

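The bottle is in the cradle mouth, its neck going under the red sleeve. Now the last 25 mm.

```bash
python3 -m handwheel '[[-0.02,0.2,0,0,0,0,0.18],[-0.02,0.2,0,0,0,0,0.18],[-0.02,0.18,0,0,0,0,0.18],[-0.02,0.16,0,0,0,0,0.18],[-0.02,0.12,0,0,0,0,0.18]]'
python3 -m handwheel '[[0,0.06,0,0,0,0,0.18],[0,0.04,0,0,0,0,0.18]]'
```

```text
t: 7.2
position: [0.5581, 0.0945, 0.0234]
ee_rot: [0.589, 0.693, 0.273, -0.313]
wrist_force: [0.7, -2.5, 0.0]
grip_width: 0.0505
grasp_force: 1.0
t: 7.4
position: [0.558, 0.0963, 0.0233]
ee_rot: [0.589, 0.693, 0.272, -0.312]
wrist_force: [-1.1, -7.0, 0.9]
grip_width: 0.0505
grasp_force: 3.6
```

Force is rising: first bar contact at the expected place. Nudging on.

```bash
python3 -m handwheel '[[-0.03,0.04,0,0,0,0,0.18],[-0.03,0.04,0,0,0,0,0.18]]'
python3 -m handwheel '[[0,0.03,0,0,0,0,0.18],[0,0,0,0,0,0,0.18]]'
python3 -c "
from h import *; ori(100,50); snap('side','d5'); snap('scene','s5'); snap('wrist','w5')
b=cv2.imread('pics/d5.png')[230:350,220:340]
cv2.imwrite('pics/m5.png',np.hstack([cv2.resize(b,(400,400),interpolation=cv2.INTER_CUBIC),cv2.resize(cv2.imread('pics/w5.png'),(400,400))]))"
```

```text
t: 7.6
position: [0.5572, 0.097, 0.0233]
ee_rot: [0.59, 0.693, 0.272, -0.311]
wrist_force: [0.5, -15.6, 3.6]
grip_width: 0.0504
grasp_force: 7.1
t: 7.8
position: [0.5573, 0.0972, 0.0234]
ee_rot: [0.59, 0.694, 0.272, -0.311]
wrist_force: [-0.8, -14.5, 4.4]
grip_width: 0.0505
grasp_force: 7.7
t 7.8 q [-0.205  0.532 -0.207  1.206  0.784  1.048] pos [0.5573 0.0972 0.0234] rv/180 to go [0.006  0.0044 0.0059] w 0.05053692437034195 F [ -0.8 -14.5   4.4]
```

View pics/m5.png

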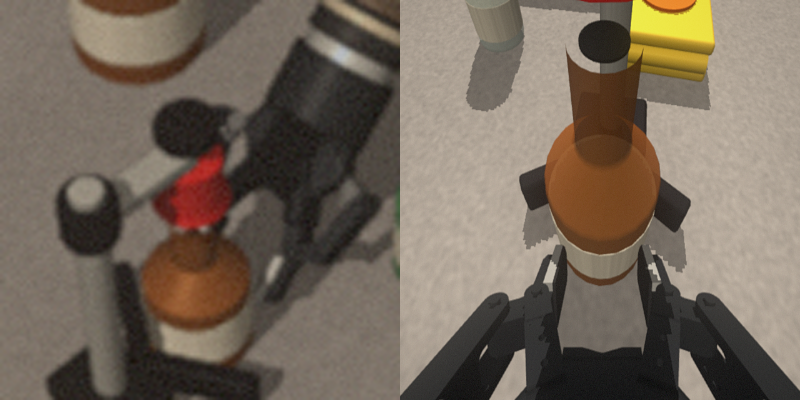

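Seated: the wrist view shows the bottle centred against both bars, and the arm meets 15 N with no further motion. Backing out, then up.

```bash
python3 -m handwheel '[[0.03,-0.2,0,0,0,0,0.18],[0.09,-0.5,0,0,0,0,0.18],[0.1,-0.6,0,0,0,0,0.18],[0.1,-0.6,0,0,0,0,0.18],[0.1,-0.6,0.2,0,0,0,0.18],[0,0,0.8,0,0,0,0.18],[0,0,1,0,0,0,0],[0,0,1,0,0,0,-0.5],[0,0,1,0,0,0,-1],[0,0,1,0,0,0,-1]]'
python3 -m handwheel '[[0,0,1,0,0,0,-1],[0,0,1,0,0,0,-1],[0,0,1,-0.0391,-0.0069,0,-1],[0,0,1,-0.0391,-0.0069,0,-1],[0,0,1,-0.0391,-0.0069,0,-1],[0,0,1,-0.0391,-0.0069,0,-1],[0,0.3,0.5,-0.0391,-0.0069,0,-1],[0,0.4,0,-0.0391,-0.0069,0,-1],[0,0.4,0,-0.0391,-0.0069,0,-1],[0,0.4,0,0,0,0,-1]]'
python3 -c "
from h import *; ori(100,0); snap('side','d6'); snap('scene','s6')
a=cv2.imread('pics/s6.png')[120:260,270:410]; b=cv2.imread('pics/d6.png')[230:370,210:350]
cv2.imwrite('pics/m6.png',cv2.resize(np.hstack([a,b]),None,fx=2.85,fy=2.85,interpolation=cv2.INTER_CUBIC))"
```

```text
t: 8.95
position: [0.5674, 0.0357, 0.1494]
ee_rot: [0.59, 0.693, 0.273, -0.313]
wrist_force: [-0.4, -0.0, 0.1]
grip_width: 0.0007
grasp_force: 0.0
t: 9.95
position: [0.567, 0.0763, 0.312]
ee_rot: [0.643, 0.766, 0.002, 0.014]
wrist_force: [-0.9, -0.2, -0.3]
grip_width: 0.0
grasp_force: 0.0
t 9.95 q [ 0.143  0.216  0.245  1.579 -0.018  1.539] pos [0.567  0.0763 0.312 ] rv/180 to go [ 0.0047  0.0076 -0.    ] w 7.600099946075426e-07 F [-0.9 -0.2 -0.3]
```

View pics/m6.png

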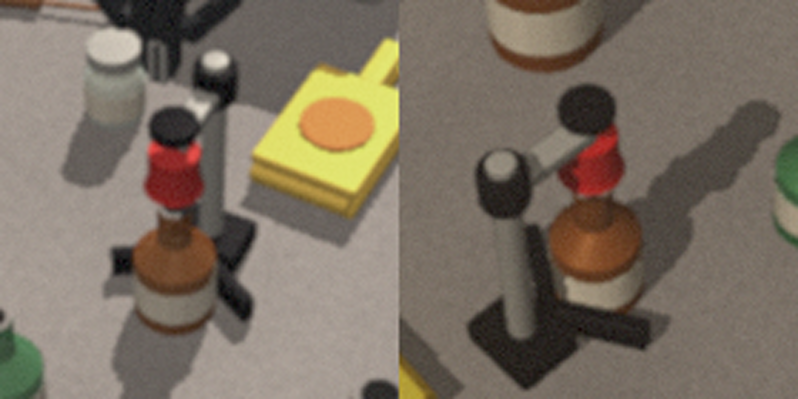

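The bottle stands in the cradle, and its neck top reaches the sleeve mouth at left (175,210). Moving over the pad.

```bash
python3 -c "
from h import *
for z in (0.04,.1): print(proj('s6',[.551,.1255,z]),'seen x',270+175.5/2.85, proj('d6',[.551,.1255,z]),'seen x',210+(596-399)/2.85)"
python3 -m handwheel '[[-0.21,0.65,0,0.0047,0.0076,0,-1],[-0.21,0.66,0,0,0,0,-1],[-0.21,0.66,-0.3,0,0,0,-1],[0,0,-0.8,0,0,0,-1],[0,0,-0.8,0,0,0,-1],[0,0,-0.8,0,0,0,-1],[0,0,0,0,0,0,-1]]'
```

```text
[331.4 215.8] seen x 331.57894736842104 [279.3 320.1] seen x 279.1228070175439
[331.4 199.3] seen x 331.57894736842104 [278.2 303.7] seen x 279.1228070175439
t: 10.75
position: [0.5503, 0.1224, 0.2402]
ee_rot: [0.645, 0.764, -0.002, -0.004]
wrist_force: [-0.6, -0.5, -0.6]
grip_width: -0.0003
grasp_force: 0.0
```

```bash
python3 -m handwheel '[[0.03,0.12,-0.4,0,0,0,-1],[0,0,-0.4,0,0,0,-1],[0,0,-0.2,0,0,0,-1],[0,0,-0.2,0,0,0,-1],[0,0,-0.2,0,0,0,-1],[0,0,-0.2,0,0,0,-1]]'
python3 -m handwheel '[[0,0,-0.2,0,0,0,-1],[0,0,-0.2,0,0,0,-1],[0,0,-0.2,0,0,0,-1]]'
```

```text
t: 11.35
position: [0.5528, 0.1265, 0.204]
ee_rot: [0.644, 0.765, 0.001, -0.0]
wrist_force: [1.5, -0.4, 4.7]
grip_width: -0.0
grasp_force: 2.2
t: 11.65
position: [0.5527, 0.1265, 0.1884]
ee_rot: [0.644, 0.765, 0.0, -0.0]
wrist_force: [2.4, -2.3, 4.5]
grip_width: 0.0001
grasp_force: 2.2
```

```bash
python3 -m handwheel '[[0,0,-0.2,0,0,0,-1],[0,0,-0.2,0,0,0,-1],[0,0,-0.1,0,0,0,-1]]'
python3 -m handwheel '[[0,0,-0.1,0,0,0,-1],[0,0,-0.08,0,0,0,-1],[0,0,0,0,0,0,-1]]'
```

```text
t: 11.95
position: [0.5521, 0.1267, 0.1754]
ee_rot: [0.644, 0.765, -0.0, -0.001]
wrist_force: [2.8, -0.2, 3.4]
grip_width: -0.0003
grasp_force: 2.1
t: 12.25
position: [0.5522, 0.1267, 0.172]
ee_rot: [0.644, 0.765, 0.0, -0.001]
wrist_force: [1.0, -0.7, 7.0]
grip_width: 0.0
grasp_force: 3.4
```

```bash
python3 -m handwheel '[[0,0,-0.06,0,0,0,-1],[0,0,0,0,0,0,-1]]'
python3 -m handwheel '[[0,0,-0.06,0,0,0,-1],[0,0,0,0,0,0,-1]]'
```

```text
t: 12.45
position: [0.5522, 0.1267, 0.172]
ee_rot: [0.644, 0.765, 0.001, -0.0]
wrist_force: [-1.8, -1.3, 13.3]
grip_width: 0.0003
grasp_force: 7.2
t: 12.65
position: [0.5523, 0.1267, 0.1719]
ee_rot: [0.644, 0.765, 0.001, 0.0]
wrist_force: [-4.0, -2.6, 22.1]
grip_width: -0.0001
grasp_force: 11.0
```

The pad is hard against the lower stop: z holds at 172 mm at 22 N. Lifting off and checking.

```bash
python3 -m handwheel '[[0,0,0.2,0,0,0,-1],[0,0,0.6,0,0,0,-1],[0,0,1,0,0,0,-1],[0,0,1,0,0,0,-1],[0,0,1,0,0,0,-1],[0,0,1,0,0,0,-1],[0,0,0,0,0,0,-1]]'
python3 -c "
from h import *; snap('side','d7'); snap('scene','s7')
a=cv2.imread('pics/s7.png')[120:320,230:430]; b=cv2.imread('pics/d7.png')[220:420,210:410]
cv2.imwrite('pics/m7.png',cv2.resize(np.hstack([a,b]),None,fx=2,fy=2,interpolation=cv2.INTER_CUBIC))"
```

```text
t: 13.35
position: [0.5524, 0.127, 0.291]
ee_rot: [0.644, 0.765, 0.001, -0.0]
wrist_force: [0.3, -0.3, 0.6]
grip_width: -0.0002
grasp_force: 0.0
```

View pics/m7.png

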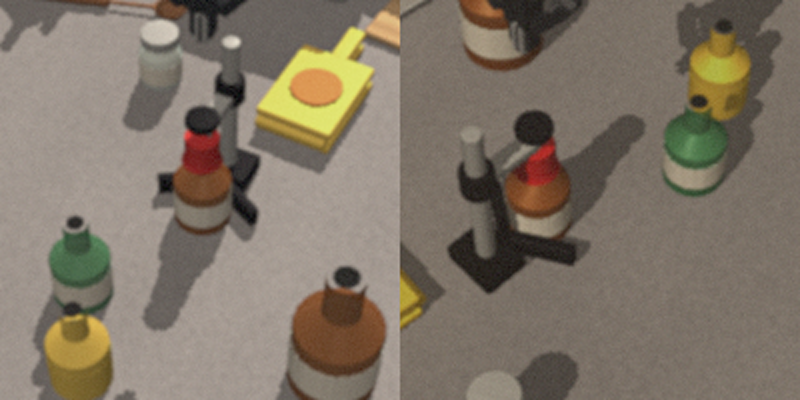

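The sleeve is down over the neck (left (203,150), right (537,165)). The green bottle and the others are where they were, and the arm is clear.

```bash
python3 -c "
from h import *; print(hand_in())"
```

```text
the job is handed in; nothing more can be done
None
```

The small amber oil bottle is seated in the cradle with the sleeve pushed fully home (pad at 172 mm against its stop), the green bottle and the rest look undisturbed, and the job is handed in at about 13.5 s.

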